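# Set out the fossil size series on the museum display board

### The arm

A 6-joint arm with a two-finger parallel gripper is mounted at the origin on the work surface. World frame = base frame: x ahead of the robot, y to its left, z up, the work surface at z = 0. Lengths are in m, angles in rad, forces in N, time in s.
With the tool pointing down it reaches from about 0.275 to 0.85 m from the base axis. Payload 19 kg.
Tool frame: the origin (TCP) lies on the centre line of the jaws, within the pads' length; the fingertips stand 14 mm ahead of it and the grasp point (between the pads) lies 5 mm behind it; z points along the fingers, y is the line along which they close (so a half turn about z gives the same grasp; the last joint's range is limited). The gripper opens to 85 mm and grips with 20 to 120 N. Pads are 22 mm wide; open, the fingers measure 114 mm over their backs; the gripper's body (76 mm by 85 mm) begins 54 mm behind the grasp point. The pads swing forward as they close: fully open they stand 13 mm farther back than shut.
Start: joints at [-1.328, 0.15, 1.437, -0, 1.554, -0.134], TCP at [0.212, -0.535, 0.245] pointing down, gripper open.
Joint ranges: [-2.8, 2.8], [-0.68, 2.1], [0.12, 2.68], [-1.39, 4.53], [0.16, 2.79], [-2.81, 2.81]. Speed limits (rad/s): [1.89, 1.89, 2.22, 3.01, 3.01, 3.01].

### API

Orientations are given as a unit quaternion [x, y, z, w].
In Python, from station import bot gives the robot as it stands. The module is installed in compiled form; this text tells all that it offers.
- The arm moves only by the tool jog_arm, never from a script. Its argument "increments" is a list of rows, each a list of 5 numbers: the shift along the tool's x, y, z normalised to -1 to 1, where 1 is 0.3 m, then the turn about the tool's z normalised to -1 to 1, where 1 is pi rad, then the closure, from 0 (fully open) to 1 (shut). A call has 1 to 12 rows; each row is the pose to reach, as a shift and turn from the pose commanded when the call began, along the tool's axes at that moment, turning the shorter way round; what a row does not reach only later rows make up. A row lasts 1/12 s, in which the tool goes at most 41.7 mm and 7.16 degrees, less where a joint would pass 70% of its speed; a pose out of reach is approached as far as the arm can. A call with a number of a shift or a turn outside -1 to 1 is refused whole. A call with a gripper value outside its range is refused whole. The fingers move at their own pace and stop on an object; the grip force is fixed at half the most. Time passes only in rows, so rows that repeat a pose let the fingers close. It gives the time, the measured TCP pose, the force, the opening and the grip force at its end, in the units of the state.
- bot.get_obs(): the state, without advancing time (a new reading comes with each control period).
- bot.snapshot(name): name is "scene" or "top" or "wrist"; returns the picture (480x640x3 uint8, red, green, blue); there is no depth.
- bot.camera_info(name): a dict with "mtx" (3x3 intrinsics, pixels), "camera_from_world" (4x4, takes a point from world to camera coordinates); the wrist camera has in their place "mount" (4x4, takes a point from camera to tool coordinates, whose origin is the TCP and whose axes are the flange's). Camera axes: x right, y up, looking along -z (the intrinsics and any distortion apply to the point x, -y, -z); pixel columns grow to the right and rows downward; lengths in m; the calibration is good to about 2 mm. A picture is of the moment at which its call begins: read the wrist's pose just before it. camera_info takes no time and is no camera call.
- bot.hand_in(): hands the job in; it is judged then, once.
Trained networks look in the newest picture that a camera, given by its name, has taken for a name from the list of things; names that differ only in an ending like _2 or _b are one class to them, and where a whole thing is asked for, a point or a joint stands for the part that bears it (a point fixed in the world has none). Each returns a list of dicts, best first, with "confidence" (0 to 1); they miss things now and then, are a little off and sometimes report something else, mostly with a low value. They report only what shows in the picture. A call takes as long as a camera call. They do not tell look-alikes from the thing itself.
- bot.find_in(camera, label): "box" ([left, top, right, bottom] in pixels, round what is visible of it).
The state is a dict: "time_s": time; "joint_pos": joint angles; "joint_vel": joint speeds; "joint_efforts": joint torques, N m; "eef_pos": TCP position; "orientation": TCP orientation; "force": force on the tool from outside, world axes, zero at the start; "moment": the same for the moment, N m; "finger_gap": opening from 0.0 (shut) to 1.0 (fully open); "finger_force": force on a finger pad.
Only numpy, scipy, OpenCV 4.12 (cv2) and the standard library are available. Lean on these libraries where they do the work, as an engineer would, in place of code of your own. Each camera call takes 0.05 s, during which the arm holds its last target. There are 200 camera calls.

### The job

Set out the four round fossils on the black display board in order of size, one centred on each grey pad: the smallest on the end pad next to the brass disc, then larger and larger, the largest at the far end. They lie flat with the spiral face up; set each down gently, never dropping it, and leave the spray bottle where it stands.

Things in the scene. Friction and masses are not known exactly. Their poses are not given: they have to be found in the camera images.
- fossil_34_center (a point): The smallest fossil: a round split stone, mid-brown stone with a pale cream spiral standing out about 2 mm from its top face. 34 mm across, 20 mm thick, upright sides, lying flat on the table at the start. The point is its centre, half-way up (10 mm above its underside); its z axis points out of the spiral face, up at the start.
- fossil_44_center (a point): The second smallest fossil: a round split stone, off-white stone with a grey-brown spiral standing out about 2 mm from its top face. 44 mm across, 23 mm thick, upright sides, lying flat on the table at the start. The point is its centre, half-way up (11.5 mm above its underside); its z axis points out of the spiral face, up at the start.
- fossil_54_center (a point): The second largest fossil: a round split stone, very dark brown stone with a light brown spiral standing out about 2 mm from its top face. 54 mm across, 26 mm thick, upright sides, lying flat on the table at the start. The point is its centre, half-way up (13 mm above its underside); its z axis points out of the spiral face, up at the start.
- fossil_64_center (a point): The largest fossil: a round split stone, tan stone with a dark brown spiral standing out about 2 mm from its top face. 64 mm across, 29 mm thick, upright sides, lying flat on the table at the start. The point is its centre, half-way up (14.5 mm above its underside); its z axis points out of the spiral face, up at the start.
- pad_a: Fixed grey round pad, 76 mm across, 4 mm thick, with a small black dot at its centre, at one end of the row (the left end seen from the robot, +y). The four pads stand in a straight row, 90 mm apart, on a fixed black board (110 x 440 mm, 6 mm thick) that lies on the table. Origin at the centre of the pad's underside (6 mm above the table; its flat top is 10 mm above the table); y axis along the row (from pad_d to pad_a), x axis across it, z up.
- pad_b: Fixed grey round pad, 76 mm across, 4 mm thick, with a small black dot at its centre, second in the row, beside pad_a. The four pads stand in a straight row, 90 mm apart, on a fixed black board (110 x 440 mm, 6 mm thick) that lies on the table. Origin at the centre of the pad's underside (6 mm above the table; its flat top is 10 mm above the table); y axis along the row (from pad_d to pad_a), x axis across it, z up.
- pad_c: Fixed grey round pad, 76 mm across, 4 mm thick, with a small black dot at its centre, third in the row, beside pad_d. The four pads stand in a straight row, 90 mm apart, on a fixed black board (110 x 440 mm, 6 mm thick) that lies on the table. Origin at the centre of the pad's underside (6 mm above the table; its flat top is 10 mm above the table); y axis along the row (from pad_d to pad_a), x axis across it, z up.
- pad_d: Fixed grey round pad, 76 mm across, 4 mm thick, with a small black dot at its centre, at the other end of the row (the right end seen from the robot, -y). The four pads stand in a straight row, 90 mm apart, on a fixed black board (110 x 440 mm, 6 mm thick) that lies on the table. Origin at the centre of the pad's underside (6 mm above the table; its flat top is 10 mm above the table); y axis along the row (from pad_d to pad_a), x axis across it, z up.
- brass_disc: Fixed brass-coloured disc, 30 mm across and 4 mm thick, on the board 60 mm beyond one end pad of the row; it marks the small end, which may be either end (a like disc of black rubber marks the other). Origin at the centre of its underside.
- spray_bottle: Loose white spray bottle with a blue head, 64 mm across, 164 mm tall, standing beyond one end of the board. Origin at the centre of its underside. Not to be disturbed.
Things that resemble listed ones, but are neither listed nor needed, are in the scene too. What is shaped like the part that bears fossil_54_center but red or turquoise is not meant. What is shaped like the part that bears fossil_44_center but orange or pink is not meant.

How it is judged:
At the end, for the whole second after the job is handed in: Each fossil's centre is within 15 mm (horizontally) of the centre of its own pad, counted from the brass disc's end: smallest, second smallest, second largest, largest. Each lies on its pad (height within 4 mm), spiral face up, tilted less than 0.12 rad, released and at rest (((horizontal distance between brass_disc and pad_a below 0.1 m and horizontal distance between fossil_34_center and pad_a below 0.015 m and horizontal distance between fossil_44_center and pad_b below 0.015 m and horizontal distance between fossil_54_center and pad_c below 0.015 m and horizontal distance between fossil_64_center and pad_d below 0.015 m) or (horizontal distance between brass_disc and pad_d below 0.1 m and horizontal distance between fossil_34_center and pad_d below 0.015 m and horizontal distance between fossil_44_center and pad_c below 0.015 m and horizontal distance between fossil_54_center and pad_b below 0.015 m and horizontal distance between fossil_64_center and pad_a below 0.015 m)) and height (world z) of fossil_34_center between 0.016 and 0.024 m and angle between each of fossil_34_center, fossil_44_center, fossil_54_center, fossil_64_center's own z axis and vertical below 0.12 rad and linear speed of each of fossil_34, fossil_44, fossil_54, fossil_64 below 0.02 m/s and angular speed of each of fossil_34, fossil_44, fossil_54, fossil_64 below 0.2 rad/s and contact force between each of fossil_34, fossil_44, fossil_54, fossil_64 and the fingers below 0.05 N and height (world z) of fossil_44_center between 0.0175 and 0.0255 m and height (world z) of fossil_54_center between 0.019 and 0.027 m and height (world z) of fossil_64_center between 0.0205 and 0.0285 m); the robot touches nothing.
It fails at once if the spray bottle is pushed more than 30 mm or knocked over (distance of spray_bottle from where it was at the start of the episode above 0.03 m or angle between spray_bottle's own z axis and vertical above 0.4 rad).
It fails at once if the smallest fossil is dropped or flung (faster than 0.7 m/s while out of the fingers, a fall of about 25 mm) (linear speed of fossil_34 above 0.7 m/s and contact force between fossil_34 and the fingers below 0.01 N).
It fails at once if the second smallest fossil is dropped or flung (faster than 0.7 m/s while out of the fingers, a fall of about 25 mm) (linear speed of fossil_44 above 0.7 m/s and contact force between fossil_44 and the fingers below 0.01 N).
It fails at once if the second largest fossil is dropped or flung (faster than 0.7 m/s while out of the fingers, a fall of about 25 mm) (linear speed of fossil_54 above 0.7 m/s and contact force between fossil_54 and the fingers below 0.01 N).
It fails at once if the largest fossil is dropped or flung (faster than 0.7 m/s while out of the fingers, a fall of about 25 mm) (linear speed of fossil_64 above 0.7 m/s and contact force between fossil_64 and the fingers below 0.01 N).
It also fails if it takes over 93 s, if anything falls off the work surface, if the arm or the gripper's body presses on something with over 40 N, if the wrist force passes 120 N, or if a joint passes its speed limit or range.

## Working session

There is one attempt and no reset: what is moved stays moved. The work goes in short steps, Python scripts to look and compute and a tool call to move; the robot and the scene stay as the last step left them, time stands still between calls to the robot, and variables do not carry over. Pictures are saved under pics/ and viewed, at most 14 in all, crops included, and the job is handed in when it is done.

Besides the shell and the picture viewer there is one more tool, called after "Emit:" as a command line: name --pt "numbers of a row" for each row, then --argument value for the rest. jog_arm: Moves the arm, as the interface text tells. Its arguments: {"type":"object","properties":{"increments":{"type":"array","items":{"type":"array","items":{"type":"number","minimum":-1,"maximum":1}}}},"required":["increments"]}

```bash
mkdir -p pics
cat > h.py <<'E'
import numpy as np, cv2
from station import bot
def ray(cam,uv,z,info=None):
    i=bot.camera_info(cam); K=np.array(i['mtx'])
    M=np.linalg.inv(np.array(i['camera_from_world']))
    d=np.linalg.inv(K)@[uv[0],uv[1],1]; d=np.array([d[0],-d[1],-d[2]])
    w=M[:3,:3]@d; o=M[:3,3]
    return o+w*(z-o[2])/w[2]
def save(n,im): cv2.imwrite('pics/'+n+'.png',im[:,:,::-1])
E
python3 - <<'E'
from h import *
for c in('top','scene'):
    im=bot.snapshot(c); save(c+'0',im); i=bot.camera_info(c); print(c,i.keys(),[k for k in i if 'dist' in k and print(i[k])])
    for n in ['fossil_34_center','fossil_44_center','fossil_54_center','fossil_64_center','pad_a','brass_disc','spray_bottle']:
        for r in bot.find_in(c,n)[:5]:
            b=r['box']; uv=[(b[0]+b[2])/2,(b[1]+b[3])/2]
            print(n,round(r['confidence'],2),np.round(b),ray(c,uv,.02).round(3))
print(bot.get_obs())
E
```

```text
top dict_keys(['mtx', 'camera_from_world']) []
fossil_34_center 0.49 [350. 254. 370. 268.] [ 0.448 -0.097  0.02 ]
fossil_44_center 0.85 [173. 263. 197. 288.] [0.419 0.233 0.02 ]
fossil_44_center 0.57 [131. 301. 155. 326.] [0.348 0.309 0.02 ]
fossil_54_center 0.9 [411. 325. 443. 356.] [ 0.303 -0.22   0.02 ]
fossil_54_center 0.66 [458. 274. 489. 306.] [ 0.396 -0.308  0.02 ]
fossil_54_center 0.6 [405. 271. 436. 300.] [ 0.404 -0.209  0.02 ]
fossil_64_center 0.93 [259. 259. 295. 293.] [0.419 0.059 0.02 ]
fossil_64_center 0.26 [294. 155. 330. 189.] [ 0.621 -0.004  0.02 ]
pad_a 0.86 [336. 161. 376. 200.] [ 0.603 -0.09   0.02 ]
pad_a 0.8 [247. 147. 287. 184.] [0.632 0.082 0.02 ]
pad_a 0.7 [203. 139. 240. 172.] [0.653 0.171 0.02 ]
brass_disc 0.49 [379. 182. 395. 195.] [ 0.589 -0.149  0.02 ]
spray_bottle 0.75 [489. 161. 555. 212.] [ 0.594 -0.408  0.02 ]
scene dict_keys(['mtx', 'camera_from_world']) []
fossil_34_center 0.44 [279. 239. 297. 255.] [ 0.458 -0.101  0.02 ]
fossil_44_center 0.71 [371. 156. 382. 172.] [0.434 0.228 0.02 ]
fossil_44_center 0.67 [344. 175. 359. 188.] [0.429 0.14  0.02 ]

[... 688 characters left out ...]
e_s': 0.8, 'joint_pos': array([-1.32797515e+00,  1.50500234e-01,  1.43740464e+00,  1.25838698e-05,
        1.55376154e+00, -1.34023208e-01]), 'joint_vel': array([-0.00077704, -0.00160431, -0.00080922,  0.00056317,  0.00032305,
        0.00173156]), 'joint_efforts': array([ 7.60335533e-04, -7.12749624e+01, -5.71039224e+01, -6.01590978e-05,
        1.40281856e-03, -1.74389356e-05]), 'eef_pos': array([ 0.21156156, -0.5346454 ,  0.24526412]), 'orientation': array([ 9.82301015e-01,  1.87309142e-01,  4.27641385e-06, -3.71684724e-05]), 'force': array([0.45025534, 0.19308607, 0.63887368]), 'moment': array([ 0.03422964, -0.01327191,  0.03370417]), 'finger_force': 0.0, 'finger_gap': 1.000672559233442}
```

View pics/top0.png

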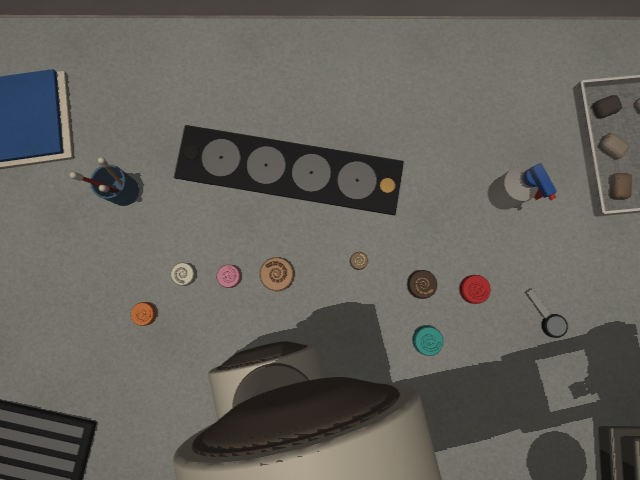

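```bash
python3 -c "
import cv2
im=cv2.imread('pics/top0.png')[130:370,100:580]
cv2.imwrite('pics/crop0.png',cv2.resize(im,(800,400),interpolation=cv2.INTER_CUBIC))"
```

```text
(no output)
```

View pics/crop0.png

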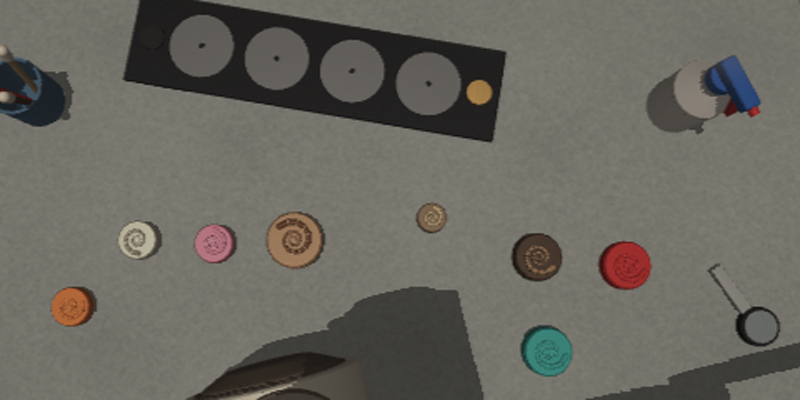

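The look-alikes in the top view:
- **44 class:** white (182,274), pink (229,276) and orange (143,314). I choose white.
- **54 class:** dark brown (423,284), red (476,289) and turquoise (428,341). I choose dark brown.
- **64 and 34:** the tan 64 at (277,274) and the brown 34 at (359,260) have no rivals.

The brass disc is at (388,185), next to pad_d, so the order is 34→d, 44→c, 54→b, 64→a. The crop confirms the colours.

```bash
cat >> h.py <<'E'
from scipy.spatial.transform import Rotation as R
px=dict(f34=(358.9,260.8,.021),f44=(182.8,274,.024),f54=(422.8,284.2,.027),f64=(276.4,274,.03),
 a=(221.2,157.3,.01),b=(266.2,164.8,.01),c=(311.2,172.6,.01),d=(357.4,180.4,.01))
P={k:ray('top',v[:2],v[2])[:2] for k,v in px.items()}
row=P['a']-P['d']; row/=np.linalg.norm(row)
def inc(xy,z,ydir=None,ref=None):
    o=bot.get_obs() if ref is None else ref
    r=R.from_quat(o['orientation']).as_matrix()
    s=r.T@(np.array([*xy,z])-o['eef_pos'])/.3
    t=0
    if ydir is not None:
        t0=np.array([*ydir,0])
        v=r.T@t0; t=np.arctan2(-v[0],v[1])
        t=(t+np.pi/2)%np.pi-np.pi/2
    return s.round(4),round(t/np.pi,4)
ydir=np.array([row[1],-row[0]])
E
python3 - <<'E'
from h import *
print({k:v.round(4) for k,v in P.items()},np.linalg.norm(P['a']-P['d'])/3,np.degrees(np.arctan2(row[1],row[0])))
print(inc(P['f64'],.1,ydir))
E
```

```text
{'f34': array([ 0.449 , -0.0946]), 'f44': array([0.4216, 0.2356]), 'f54': array([ 0.4058, -0.2125]), 'f64': array([0.4226, 0.0597]), 'a': array([0.6513, 0.173 ]), 'b': array([0.6367, 0.0845]), 'c': array([ 0.6216, -0.0035]), 'd': array([ 0.6066, -0.0934])} 0.0900562275652939 80.48321299348436
(array([ 1.3831, -1.5832,  0.4844]), np.float64(-0.3272))
```

Emit:
jog_arm --pt "0.85 -0.97 0.1 -0.327 0" --pt "0.85 -0.97 0.1 -0.327 0" --pt "0.85 -0.97 0.1 -0.327 0" --pt "0.85 -0.97 0.1 -0.327 0" --pt "0.85 -0.97 0.1 -0.327 0" --pt "0.85 -0.97 0.1 -0.327 0" --pt "0.85 -0.97 0.1 -0.327 0" --pt "0.85 -0.97 0.1 -0.327 0" --pt "0.85 -0.97 0.1 -0.327 0" --pt "0.85 -0.97 0.1 -0.327 0" --pt "0.85 -0.97 0.1 -0.327 0" --pt "0.85 -0.97 0.1 -0.327 0"

```text
time_s: 1.8
eef_pos: [0.3418, -0.1697, 0.2155]
orientation: [0.763, 0.647, 0.0, 0.0]
force: [-0.4, -0.6, 0.6]
finger_gap: 0.999
finger_force: 0.0
```

```bash
python3 -c "
from h import *
print(inc(P['f64'],.13,ydir),bot.get_obs()['joint_pos'].round(2))"
```

```text
(array([0.7986, 0.1403, 0.2848]), np.float64(0.0005)) [-0.66 -0.26  1.88 -0.    1.51 -0.5 ]
```

Emit:
jog_arm --pt "0.799 0.14 0.285 0 0" --pt "0.799 0.14 0.285 0 0" --pt "0.799 0.14 0.285 0 0" --pt "0.799 0.14 0.285 0 0" --pt "0.799 0.14 0.285 0 0" --pt "0.799 0.14 0.285 0 0" --pt "0.799 0.14 0.285 0 0" --pt "0.799 0.14 0.285 0 0" --pt "0.799 0.14 0.285 0 0"

```text
time_s: 2.55
eef_pos: [0.423, 0.0584, 0.1297]
orientation: [0.763, 0.646, -0.0, -0.0]
force: [-0.2, -1.0, 0.8]
finger_gap: 1.0
finger_force: 0.0
```

```bash
cat >> h.py <<'E'
def wray(uv,z):
    i=bot.camera_info('wrist'); o=bot.get_obs(); K=np.array(i['mtx'])
    T=np.eye(4);T[:3,:3]=R.from_quat(o['orientation']).as_matrix();T[:3,3]=o['eef_pos']
    M=T@np.array(i['mount'])
    d=np.linalg.inv(K)@[uv[0],uv[1],1]; w=M[:3,:3]@np.array([d[0],-d[1],-d[2]]); c=M[:3,3]
    return (c+w*(z-c[2])/w[2])[:2]
def wfind(n,z):
    for r in bot.find_in('wrist',n)[:3]:
        b=r['box']; print(n,round(r['confidence'],2),np.round(b),wray([(b[0]+b[2])/2,(b[1]+b[3])/2],z).round(4))
E
python3 -c "
from h import *
save('w1',bot.snapshot('wrist'))
wfind('fossil_64_center',.029)
print(inc(P['f64'],.022,ydir))"
```

```text
fossil_64_center 0.89 [266. 176. 367. 282.] [0.4248 0.0645]
fossil_64_center 0.17 [539. 333. 640. 403.] [ 0.5906 -0.0647]
(array([ 0.0063, -0.0026,  0.3608]), np.float64(-0.0008))
```

View pics/w1.png

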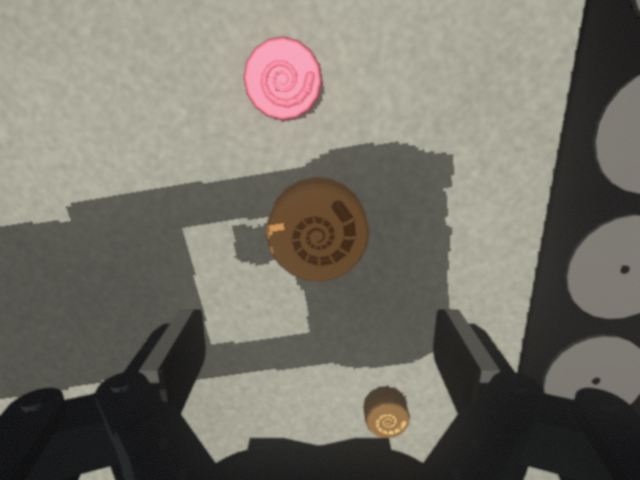

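The wrist view shows the tan 64 at (318,229), centred between the open fingers, with pink at (283,78) well clear. I'll descend and grip.

Emit:
jog_arm --pt "0.012 0 0.1 0 0" --pt "0.012 0 0.2 0 0" --pt "0.012 0 0.27 0 0" --pt "0.012 0 0.32 0 0" --pt "0.012 0 0.35 0 0" --pt "0.012 0 0.36 0 0" --pt "0.012 0 0.36 0 1" --pt "0.012 0 0.36 0 1" --pt "0.012 0 0.36 0 1" --pt "0.012 0 0.36 0 1" --pt "0.012 0 0.36 0 1" --pt "0.012 0 0.36 0 1"

```text
time_s: 3.65
eef_pos: [0.424, 0.0623, 0.0236]
orientation: [0.764, 0.646, 0.0, 0.001]
force: [-6.5, -4.8, 15.3]
finger_gap: 0.718
finger_force: 61.4
```

```bash
python3 -c "
from h import *
o=bot.get_obs();print(o['finger_gap'],o['finger_force'],o['force'])
save('w2',bot.snapshot('wrist'))"
```

```text
0.7183301291805362 61.419555209577084 [-6.46144317 -4.77355338 15.32804101]
```

View pics/w2.png

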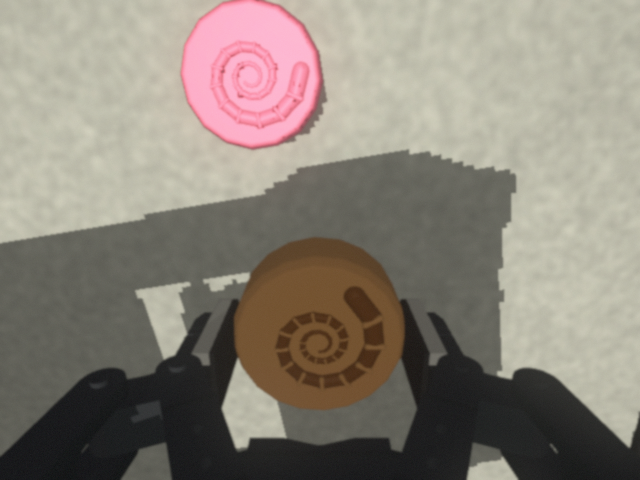

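The 64 is gripped squarely at (320,330), with slight table contact force. I'll lift it and carry it to pad_a.

Emit:
jog_arm --pt "0 0 -0.03 0 1" --pt "0 0 -0.1 0 1" --pt "0 0 -0.2 0 1" --pt "0 0 -0.26 0 1" --pt "0 0 -0.28 0 1" --pt "0 0 -0.28 0 1"

```text
time_s: 4.2
eef_pos: [0.4242, 0.0627, 0.1077]
orientation: [0.764, 0.646, 0.001, 0.001]
force: [0.9, -0.2, -3.0]
finger_gap: 0.725
finger_force: 66.5
```

```bash
python3 -c "
from h import *
o=bot.get_obs();print(o['finger_gap'],o['finger_force'],o['force'])
bot.snapshot('wrist');wfind('fossil_64_center',o['eef_pos'][2]+.006)
print(inc(P['a'],.11,ydir))"
```

```text
0.7254992700608381 66.50381024926901 [ 0.89471508 -0.22093051 -3.010443  ]
fossil_64_center 0.89 [234. 237. 403. 410.] [0.4263 0.0712]
(array([ 0.4887,  0.6891, -0.016 ]), np.float64(-0.0002))
```

Emit:
jog_arm --pt "0.06 0.08 0 0 1" --pt "0.14 0.2 0 0 1" --pt "0.22 0.31 0 0 1" --pt "0.3 0.42 0 0 1" --pt "0.38 0.53 0 0 1" --pt "0.44 0.62 0 0 1" --pt "0.475 0.67 0 0 1" --pt "0.489 0.689 0 0 1" --pt "0.489 0.689 0 0 1" --pt "0.489 0.689 0 0 1"

```text
time_s: 5.13
eef_pos: [0.6506, 0.1728, 0.1043]
orientation: [0.763, 0.646, -0.001, -0.001]
force: [0.3, 1.2, -2.3]
finger_gap: 0.714
finger_force: 66.5
```

```bash
python3 -c "
from h import *
o=bot.get_obs();print(inc(P['a'],.035,ydir))
im=bot.snapshot('top');save('t3',im[90:250,150:390].repeat(3,0).repeat(3,1))
bot.snapshot('wrist');wfind('fossil_64_center',o['eef_pos'][2]+.006);wfind('pad_a',.01)
for r in bot.find_in('top','fossil_64_center')[:2]:
  b=r['box'];print(r,ray('top',[(b[0]+b[2])/2,(b[1]+b[3])/2],o['eef_pos'][2]))"
```

```text
(array([0.0012, 0.0027, 0.231 ]), np.float64(-0.0002))
fossil_64_center 0.55 [234. 234. 401. 413.] [0.6532 0.1786]
pad_a 0.94 [257. 175. 384. 260.] [0.6564 0.1876]
pad_a 0.77 [290. 406. 350. 417.] [0.6328 0.0499]
pad_a 0.58 [289. 428. 349. 446.] [0.6283 0.0282]
```

View pics/t3.png

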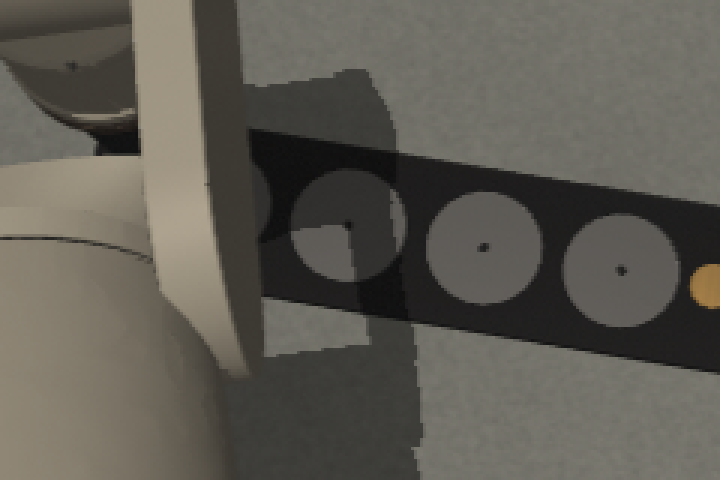

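The top view has the arm over pad_a; the other pads are clear at their expected places. The wrist view has the held fossil about 4 mm past the pad's centre, so I'll shift −0.01 and lower.

Emit:
jog_arm --pt "-0.01 0.003 0.05 0 1" --pt "-0.01 0.003 0.11 0 1" --pt "-0.01 0.003 0.16 0 1" --pt "-0.01 0.003 0.19 0 1" --pt "-0.01 0.003 0.21 0 1" --pt "-0.01 0.003 0.22 0 1" --pt "-0.01 0.003 0.226 0 1" --pt "-0.01 0.003 0.23 0 1" --pt "-0.01 0.003 0.232 0 1" --pt "-0.01 0.003 0.232 0 1"

```text
time_s: 6.22
eef_pos: [0.6521, 0.1701, 0.0367]
orientation: [0.764, 0.646, 0.0, 0.0]
force: [-0.0, 0.2, -0.6]
finger_gap: 0.719
finger_force: 66.5
```

Emit:
jog_arm --pt "0 0 0.004 0 1" --pt "0 0 0.004 0 1" --pt "0 0 0.004 0 1"

```text
time_s: 6.47
eef_pos: [0.652, 0.17, 0.0351]
orientation: [0.764, 0.646, 0.0, -0.0]
force: [-0.5, -0.7, -2.2]
finger_gap: 0.717
finger_force: 66.5
```

Emit:
jog_arm --pt "0 0 0.003 0 1" --pt "0 0 0.003 0 1" --pt "0 0 0.006 0 1" --pt "0 0 0.006 0 1"

```text
time_s: 6.8
eef_pos: [0.652, 0.17, 0.0338]
orientation: [0.764, 0.646, 0.0, 0.0]
force: [-3.2, -0.7, 4.0]
finger_gap: 0.718
finger_force: 67.1
```

Contact. I'll release and rise.

Emit:
jog_arm --pt "0 0 0 0 0.2" --pt "0 0 0 0 0" --pt "0 0 0 0 0" --pt "0 0 0 0 0" --pt "0 0 0 0 0" --pt "0 0 0 0 0" --pt "0 0 -0.03 0 0" --pt "0 0 -0.1 0 0" --pt "0 0 -0.2 0 0" --pt "0 0 -0.28 0 0" --pt "0 0 -0.28 0 0"

```text
time_s: 7.72
eef_pos: [0.6539, 0.1704, 0.1236]
orientation: [0.763, 0.646, 0.003, 0.002]
force: [0.9, -0.0, -0.2]
finger_gap: 0.999
finger_force: 0.0
```

```bash
python3 -c "
from h import *
bot.snapshot('wrist');wfind('fossil_64_center',.039);wfind('pad_a',.01)
print(P['a'],inc(P['f44'],.12,ydir))"
```

```text
fossil_64_center 0.84 [259. 187. 366. 302.] [0.6519 0.1751]
pad_a 0.93 [270. 409. 360. 444.] [0.6262 0.0246]
pad_a 0.63 [255. 166. 373. 250.] [0.654  0.1881]
pad_a 0.59 [259. 297. 367. 393.] [0.6369 0.0931]
[0.65125184 0.17303283] (array([ 0.0884, -0.7932, -0.0085]), np.float64(-0.0002))
```

The 64 is within about 3 mm of pad_a's centre. Next is the white 44.

Emit:
jog_arm --pt "0.088 -0.793 0 0 0" --pt "0.088 -0.793 0 0 0" --pt "0.088 -0.793 0 0 0" --pt "0.088 -0.793 0 0 0" --pt "0.088 -0.793 0 0 0" --pt "0.088 -0.793 0 0 0" --pt "0.088 -0.793 0 0 0" --pt "0.088 -0.793 0 0 0" --pt "0.088 -0.793 0 0 0"

```text
time_s: 8.62
eef_pos: [0.422, 0.2355, 0.117]
orientation: [0.763, 0.646, -0.0, 0.0]
force: [0.8, -0.2, 0.8]
finger_gap: 1.0
finger_force: 0.0
```

```bash
python3 -c "
from h import *
im=bot.snapshot('wrist');save('w4',im);wfind('fossil_44_center',.023)
print(inc(P['f44'],.026,ydir))"
```

```text
fossil_44_center 0.95 [304. 317. 365. 392.] [0.4216 0.1582]
fossil_44_center 0.94 [119.  94. 211. 177.] [0.353  0.3102]
fossil_44_center 0.72 [280. 196. 354. 273.] [0.4243 0.241 ]
(array([ 0.0011, -0.0027,  0.3029]), np.float64(-0.0004))
```

View pics/w4.png

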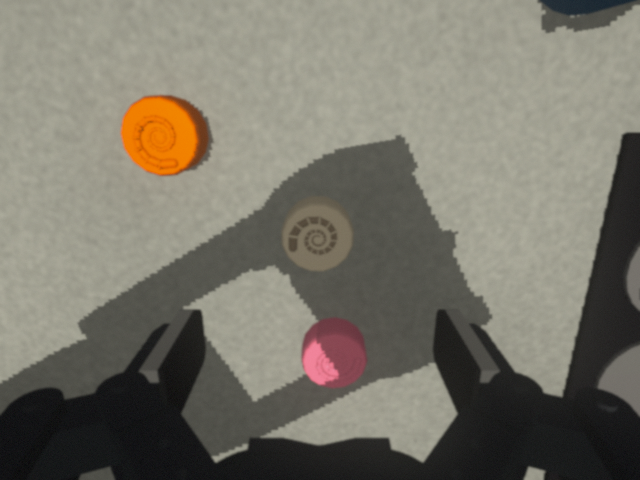

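White 44 at (318,235), between the jaws; orange (165,135) and pink (334,352) are out of the fingers' way.

Emit:
jog_arm --pt "0.01 0.003 0.1 0 0" --pt "0.01 0.003 0.2 0 0" --pt "0.01 0.003 0.26 0 0" --pt "0.01 0.003 0.29 0 0" --pt "0.01 0.003 0.303 0 0" --pt "0.01 0.003 0.303 0 0.5" --pt "0.01 0.003 0.303 0 1" --pt "0.01 0.003 0.303 0 1" --pt "0.01 0.003 0.303 0 1" --pt "0.01 0.003 0.303 0 1" --pt "0.01 0.003 0.303 0 1" --pt "0.01 0.003 0.303 0 1"

```text
time_s: 9.72
eef_pos: [0.4238, 0.2385, 0.0279]
orientation: [0.763, 0.646, 0.001, 0.0]
force: [-3.3, -1.6, 13.5]
finger_gap: 0.476
finger_force: 58.7
```

Emit:
jog_arm --pt "0 0 0 0 1" --pt "0 0 0 0 1" --pt "0 0 0 0 1"

```text
time_s: 9.97
eef_pos: [0.4238, 0.2386, 0.0279]
orientation: [0.763, 0.646, 0.001, 0.0]
force: [-3.2, -1.6, 13.2]
finger_gap: 0.479
finger_force: 58.7
```

Emit:
jog_arm --pt "0 0 -0.03 0 1" --pt "0 0 -0.1 0 1" --pt "0 0 -0.2 0 1" --pt "0 0 -0.26 0 1" --pt "0 0 -0.28 0 1" --pt "0 0 -0.28 0 1" --pt "0 0 -0.28 0 1"

```text
time_s: 10.55
eef_pos: [0.4229, 0.2383, 0.1101]
orientation: [0.764, 0.646, 0.0, -0.0]
force: [-0.2, 0.1, -1.2]
finger_gap: 0.473
finger_force: 60.8
```

```bash
python3 -c "
from h import *
o=bot.get_obs();print(o['finger_force'],o['force'])
bot.snapshot('wrist');wfind('fossil_44_center',o['eef_pos'][2]-.003);
print(o['eef_pos'],inc(P['c'],.11,ydir))"
```

```text
60.776600958779454 [-0.19760488  0.09254042 -1.21820329]
fossil_44_center 0.89 [263. 253. 369. 371.] [0.4246 0.2451]
fossil_44_center 0.88 [302. 354. 366. 400.] [0.4268 0.2159]
fossil_44_center 0.8 [113. 100. 204. 185.] [0.3857 0.3132]
[0.42292961 0.23826031 0.11011235] (array([-0.6842,  0.7879, -0.0032]), np.float64(-0.0002))
```

Emit:
jog_arm --pt "-0.08 0.09 0 0 1" --pt "-0.17 0.2 0 0 1" --pt "-0.26 0.3 0 0 1" --pt "-0.35 0.41 0 0 1" --pt "-0.44 0.51 0 0 1" --pt "-0.53 0.61 0 0 1" --pt "-0.61 0.7 0 0 1" --pt "-0.66 0.76 0 0 1" --pt "-0.685 0.783 0 0 1" --pt "-0.695 0.788 0 0 1" --pt "-0.695 0.788 0 0 1" --pt "-0.695 0.788 0 0 1"

```text
time_s: 11.65
eef_pos: [0.6208, -0.0056, 0.1098]
orientation: [0.763, 0.646, -0.0, -0.001]
force: [0.8, 0.2, -1.3]
finger_gap: 0.473
finger_force: 60.8
```

```bash
python3 -c "
from h import *
o=bot.get_obs();save('w5',bot.snapshot('wrist'));wfind('fossil_44_center',o['eef_pos'][2]-.003);wfind('pad_a',.01)
print(o['eef_pos'],o['force'],inc(P['c'],.0385,ydir))"
```

```text
fossil_44_center 0.61 [264. 255. 371. 372.] [0.6234 0.    ]
pad_a 0.97 [264. 340. 374. 406.] [ 0.6074 -0.1   ]
pad_a 0.78 [248.   0. 391. 147.] [0.6391 0.0866]
pad_a 0.77 [257. 174. 382. 274.] [0.6252 0.0047]
[ 0.62081759 -0.00561808  0.10978724] [ 0.76844891  0.24786393 -1.31168606] (array([0.0065, 0.0004, 0.24  ]), np.float64(0.0002))
```

View pics/w5.png

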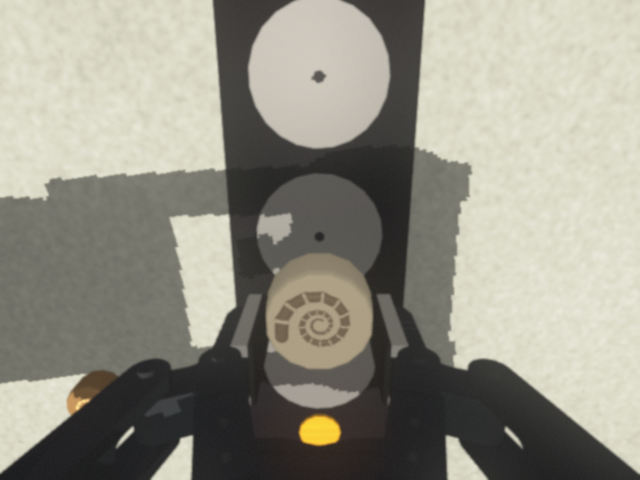

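The 44 is held at (320,325) with pad_c's dot at (319,237). Perspective puts the fossil about 3 mm off, so I'll nudge it and lower.

Emit:
jog_arm --pt "-0.007 0 0.05 0 1" --pt "-0.007 0 0.11 0 1" --pt "-0.007 0 0.16 0 1" --pt "-0.007 0 0.19 0 1" --pt "-0.007 0 0.21 0 1" --pt "-0.007 0 0.22 0 1" --pt "-0.007 0 0.226 0 1" --pt "-0.007 0 0.232 0 1" --pt "-0.007 0 0.236 0 1" --pt "-0.007 0 0.24 0 1" --pt "-0.007 0 0.24 0 1" --pt "-0.007 0 0.24 0 1"

```text
time_s: 12.8
eef_pos: [0.6213, -0.0086, 0.0385]
orientation: [0.764, 0.646, 0.0, 0.0]
force: [-0.1, -0.4, -0.5]
finger_gap: 0.471
finger_force: 60.8
```

Emit:
jog_arm --pt "0 0 0.003 0 1" --pt "0 0 0.005 0 1" --pt "0 0 0.005 0 1"

```text
time_s: 13.05
eef_pos: [0.6215, -0.0086, 0.038]
orientation: [0.763, 0.646, 0.0, 0.0]
force: [-5.7, 0.4, 12.1]
finger_gap: 0.475
finger_force: 62.4
```

Emit:
jog_arm --pt "0 0 0 0 0.2" --pt "0 0 0 0 0" --pt "0 0 0 0 0" --pt "0 0 0 0 0" --pt "0 0 0 0 0" --pt "0 0 0 0 0" --pt "0 0 -0.03 0 0" --pt "0 0 -0.1 0 0" --pt "0 0 -0.2 0 0" --pt "0 0 -0.28 0 0" --pt "0 0 -0.28 0 0" --pt "0 0 -0.28 0 0"

```text
time_s: 14.05
eef_pos: [0.6219, -0.0087, 0.1228]
orientation: [0.763, 0.646, 0.001, 0.001]
force: [-0.1, 0.3, -0.2]
finger_gap: 1.002
finger_force: 0.0
```

```bash
python3 -c "
from h import *
bot.snapshot('wrist');wfind('fossil_44_center',.033)
print(P['c'],inc(P['f54'],.12,ydir),inc(P['f34'],.12,ydir))"
```

```text
fossil_44_center 0.96 [280. 202. 356. 281.] [ 0.6229 -0.0047]
[ 0.62158579 -0.00350134] (array([-0.7893, -0.5944,  0.0017]), np.float64(-0.0002)) (array([-0.3779, -0.5175,  0.0017]), np.float64(-0.0002))
```

The 44 is well placed on pad_c. Next is the 34.

Emit:
jog_arm --pt "-0.368 -0.518 0 0 0" --pt "-0.368 -0.518 0 0 0" --pt "-0.368 -0.518 0 0 0" --pt "-0.368 -0.518 0 0 0" --pt "-0.368 -0.518 0 0 0" --pt "-0.368 -0.518 0 0 0" --pt "-0.368 -0.518 0 0 0" --pt "-0.368 -0.518 0 0 0"

```text
time_s: 14.82
eef_pos: [0.4499, -0.0916, 0.1205]
orientation: [0.764, 0.646, 0.0, -0.0]
force: [0.2, 0.4, -0.0]
finger_gap: 1.001
finger_force: 0.0
```

```bash
python3 -c "
from h import *
bot.snapshot('wrist');wfind('fossil_34_center',.02)
print(bot.get_obs()['eef_pos'],inc(P['f34'],.027,ydir))"
```

```text
fossil_34_center 0.63 [292. 210. 346. 267.] [ 0.4523 -0.0906]
[ 0.45025984 -0.09131818  0.12042787] (array([-0.0116, -0.002 ,  0.3114]), np.float64(0.0))
```

Emit:
jog_arm --pt "-0.003 0.003 0.1 0 0" --pt "-0.003 0.003 0.2 0 0" --pt "-0.003 0.003 0.26 0 0" --pt "-0.003 0.003 0.29 0 0" --pt "-0.003 0.003 0.304 0 0" --pt "-0.003 0.003 0.304 0 0.5" --pt "-0.003 0.003 0.304 0 1" --pt "-0.003 0.003 0.304 0 1" --pt "-0.003 0.003 0.304 0 1" --pt "-0.003 0.003 0.304 0 1" --pt "-0.003 0.003 0.304 0 1" --pt "-0.003 0.003 0.304 0 1"

```text
time_s: 15.92
eef_pos: [0.4508, -0.0928, 0.0308]
orientation: [0.763, 0.646, 0.0, 0.001]
force: [-5.0, 1.7, 15.0]
finger_gap: 0.326
finger_force: 51.5
```

Emit:
jog_arm --pt "0 0 0 0 1" --pt "0 0 0 0 1" --pt "0 0 0 0 1" --pt "0 0 0 0 1"

```text
time_s: 16.25
eef_pos: [0.4508, -0.0929, 0.0308]
orientation: [0.764, 0.646, 0.0, 0.001]
force: [-5.6, 2.3, 14.0]
finger_gap: 0.328
finger_force: 51.5
```

Emit:
jog_arm --pt "0 0 -0.03 0 1" --pt "0 0 -0.1 0 1" --pt "0 0 -0.2 0 1" --pt "0 0 -0.26 0 1" --pt "0 0 -0.27 0 1" --pt "0 0 -0.27 0 1" --pt "0 0 -0.27 0 1"

```text
time_s: 16.83
eef_pos: [0.4503, -0.0926, 0.1104]
orientation: [0.764, 0.646, 0.0, 0.0]
force: [-0.0, -0.4, -0.3]
finger_gap: -0.001
finger_force: 0.0
```

```bash
python3 -c "
from h import *
o=bot.get_obs();print(o['finger_force'],o['force'],o['finger_gap'])
save('w6',bot.snapshot('wrist'));wfind('fossil_34_center',o['eef_pos'][2]-.009);
print(o['eef_pos'],inc(P['d'],.115,ydir))"
```

```text
0.0 [-0.00120255 -0.37830965 -0.3089574 ] -0.0010053822480739375
fossil_34_center 0.61 [291. 210. 345. 275.] [ 0.457  -0.0614]
[ 0.45028684 -0.09264999  0.11041593] (array([ 0.0837,  0.5152, -0.0182]), np.float64(-0.0002))
```

View pics/w6.png

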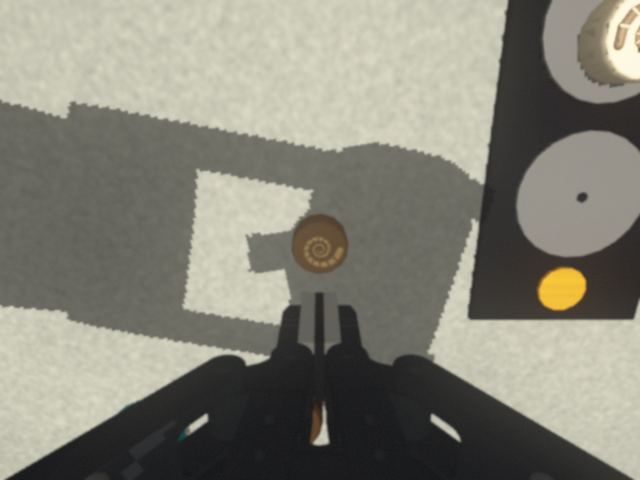

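The fingers slipped over the top edge and came up empty. The 34 still lies at (320,243), so the tips sit higher than I assumed. I'll retry about 12 mm lower.

Emit:
jog_arm --pt "0 0 0 0 0" --pt "0 0 0 0 0" --pt "0 0 0 0 0" --pt "0 0 0 0 0" --pt "0 0 0 0 0" --pt "0 0 0 0 0"

```text
time_s: 17.43
eef_pos: [0.4504, -0.0927, 0.1105]
orientation: [0.764, 0.646, -0.0, -0.0]
force: [0.4, 0.3, -0.5]
finger_gap: 0.848
finger_force: 0.0
```

```bash
python3 -c "
from h import *
bot.snapshot('wrist');wfind('fossil_34_center',.02)
print(bot.get_obs()['eef_pos'],inc(P['f34'],.018,ydir))"
```

```text
fossil_34_center 0.61 [292. 212. 347. 276.] [ 0.4528 -0.0916]
[ 0.45045052 -0.09271859  0.11062145] (array([-0.007 , -0.0036,  0.3087]), np.float64(-0.0002))
```

Emit:
jog_arm --pt "0 0.003 0.1 0 0" --pt "0 0.003 0.2 0 0" --pt "0 0.003 0.26 0 0" --pt "0 0.003 0.29 0 0" --pt "0 0.003 0.309 0 0" --pt "0 0.003 0.309 0 0" --pt "0 0.003 0.309 0 1" --pt "0 0.003 0.309 0 1" --pt "0 0.003 0.309 0 1" --pt "0 0.003 0.309 0 1" --pt "0 0.003 0.309 0 1" --pt "0 0.003 0.309 0 1"

```text
time_s: 18.53
eef_pos: [0.4517, -0.093, 0.0188]
orientation: [0.764, 0.646, 0.0, 0.0]
force: [-2.8, 1.1, 12.9]
finger_gap: 0.367
finger_force: 58.5
```

Emit:
jog_arm --pt "0 0 0 0 1" --pt "0 0 0 0 1" --pt "0 0 0 0 1" --pt "0 0 0 0 1"

```text
time_s: 18.87
eef_pos: [0.4517, -0.093, 0.0188]
orientation: [0.764, 0.646, 0.0, 0.0]
force: [-4.1, 0.6, 12.1]
finger_gap: 0.369
finger_force: 58.5
```

Emit:
jog_arm --pt "0 0 -0.015 0 1" --pt "0 0 -0.03 0 1" --pt "0 0 -0.03 0 1"

```text
time_s: 19.12
eef_pos: [0.4518, -0.093, 0.0279]
orientation: [0.764, 0.646, 0.0, 0.001]
force: [0.5, -0.3, -0.1]
finger_gap: 0.363
finger_force: 59.6
```

Emit:
jog_arm --pt "0 0 -0.05 0 1" --pt "0 0 -0.12 0 1" --pt "0 0 -0.2 0 1" --pt "0 0 -0.26 0 1" --pt "0 0 -0.27 0 1" --pt "0 0 -0.27 0 1" --pt "0 0 -0.27 0 1"

```text
time_s: 19.7
eef_pos: [0.4511, -0.0928, 0.1072]
orientation: [0.764, 0.646, -0.0, -0.0]
force: [-0.4, -0.5, -1.4]
finger_gap: 0.367
finger_force: 59.6
```

```bash
python3 -c "
from h import *
o=bot.get_obs();print(o['finger_force'],o['force'],o['finger_gap'])
save('w7',bot.snapshot('wrist'));wfind('fossil_34_center',o['eef_pos'][2]+.002);
print(o['eef_pos'],inc(P['d'],.109,ydir))"
```

```text
59.61705795954913 [-0.41164504 -0.51469818 -1.37444599] 0.36676726473798393
fossil_34_center 0.71 [276. 275. 361. 374.] [ 0.4535 -0.0883]
[ 0.45105089 -0.09275594  0.10720382] (array([ 0.0837,  0.5124, -0.0084]), np.float64(-0.0002))
```

View pics/w7.png

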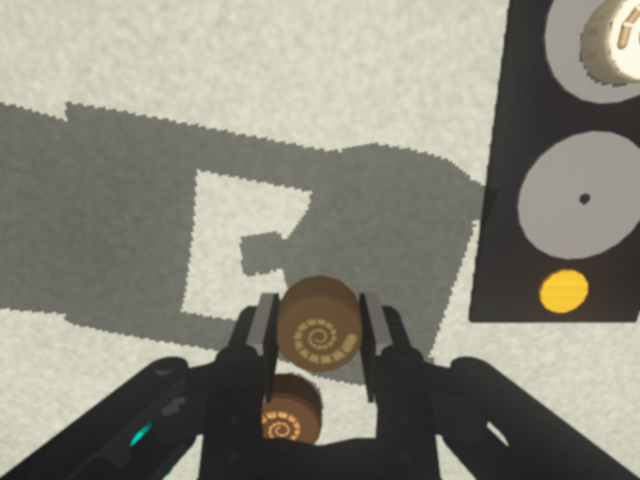

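The 34 is held firmly at (319,325). Now to pad_d.

Emit:
jog_arm --pt "0.01 0.06 0 0 1" --pt "0.024 0.16 0 0 1" --pt "0.038 0.27 0 0 1" --pt "0.054 0.37 0 0 1" --pt "0.07 0.46 0 0 1" --pt "0.075 0.5 0 0 1" --pt "0.075 0.512 0 0 1" --pt "0.075 0.512 0 0 1" --pt "0.075 0.512 0 0 1"

```text
time_s: 20.55
eef_pos: [0.6056, -0.0961, 0.107]
orientation: [0.764, 0.646, -0.0, -0.001]
force: [0.5, -0.0, -0.8]
finger_gap: 0.365
finger_force: 59.7
```

```bash
python3 -c "
from h import *
o=bot.get_obs();bot.snapshot('wrist');wfind('fossil_34_center',o['eef_pos'][2]+.002);wfind('pad_a',.01)
print(o['eef_pos'],o['force'],inc(P['d'],.0295,ydir))"
```

```text
fossil_34_center 0.8 [276. 275. 361. 372.] [ 0.608  -0.0919]
fossil_34_center 0.49 [ 18. 399.  92. 456.] [ 0.4974 -0.1208]
pad_a 0.82 [246.   0. 390. 146.] [ 0.6228 -0.0038]
pad_a 0.71 [250. 168. 385. 281.] [ 0.6088 -0.0857]
[ 0.60563636 -0.09607748  0.10699114] [ 0.46632266 -0.01637588 -0.84870836] (array([0.0095, 0.0012, 0.2616]), np.float64(-0.0003))
```

Emit:
jog_arm --pt "0 0.002 0.05 0 1" --pt "0 0.002 0.11 0 1" --pt "0 0.002 0.16 0 1" --pt "0 0.002 0.2 0 1" --pt "0 0.002 0.225 0 1" --pt "0 0.002 0.24 0 1" --pt "0 0.002 0.246 0 1" --pt "0 0.002 0.252 0 1" --pt "0 0.002 0.257 0 1" --pt "0 0.002 0.261 0 1" --pt "0 0.002 0.261 0 1" --pt "0 0.002 0.261 0 1"

```text
time_s: 21.7
eef_pos: [0.6072, -0.0963, 0.0298]
orientation: [0.764, 0.646, 0.0, 0.0]
force: [-0.9, -0.3, -0.5]
finger_gap: 0.369
finger_force: 59.7
```

Emit:
jog_arm --pt "0 0 0.003 0 1" --pt "0 0 0.005 0 1" --pt "0 0 0.005 0 1"

```text
time_s: 21.95
eef_pos: [0.6073, -0.0963, 0.0289]
orientation: [0.764, 0.646, 0.0, 0.0]
force: [-4.0, 1.1, 8.4]
finger_gap: 0.369
finger_force: 60.7
```

Contact. I'll release, rise and go on to the dark 54.

Emit:
jog_arm --pt "0 0 0 0 0.2" --pt "0 0 0 0 0" --pt "0 0 0 0 0" --pt "0 0 0 0 0" --pt "0 0 0 0 0" --pt "0 0 0 0 0" --pt "0 0 0 0 0" --pt "0 0 -0.03 0 0" --pt "0 0 -0.1 0 0" --pt "0 0 -0.2 0 0" --pt "0 0 -0.3 0 0" --pt "0 0 -0.3 0 0"

```text
time_s: 22.95
eef_pos: [0.6093, -0.0968, 0.125]
orientation: [0.763, 0.646, 0.002, 0.003]
force: [0.8, 0.2, 1.2]
finger_gap: 1.0
finger_force: 0.0
```

```bash
python3 -c "
from h import *
bot.snapshot('wrist');wfind('fossil_34_center',.03)
print(P['d'],inc(P['f54'],.12,ydir))"
```

```text
fossil_34_center 0.65 [286. 208. 341. 270.] [ 0.6076 -0.0916]
[ 0.60658308 -0.09341757] (array([-0.4931, -0.5993, -0.002 ]), np.float64(-0.0002))
```

Emit:
jog_arm --pt "-0.49 -0.599 0 0 0" --pt "-0.49 -0.599 0 0 0" --pt "-0.49 -0.599 0 0 0" --pt "-0.49 -0.599 0 0 0" --pt "-0.49 -0.599 0 0 0" --pt "-0.49 -0.599 0 0 0" --pt "-0.49 -0.599 0 0 0" --pt "-0.49 -0.599 0 0 0" --pt "-0.49 -0.599 0 0 0"

```text
time_s: 23.8
eef_pos: [0.4057, -0.2112, 0.1178]
orientation: [0.764, 0.646, 0.0, -0.0]
force: [0.5, 0.0, 0.3]
finger_gap: 0.997
finger_force: 0.0
```

```bash
python3 -c "
from h import *
save('w8',bot.snapshot('wrist'));wfind('fossil_54_center',.026)
print(bot.get_obs()['eef_pos'],inc(P['f54'],.021,ydir))"
```

```text
fossil_54_center 0.92 [291. 332. 372. 417.] [ 0.4011 -0.3015]
fossil_54_center 0.58 [273. 196. 367. 282.] [ 0.4092 -0.2074]
fossil_54_center 0.56 [110. 234. 207. 323.] [ 0.3098 -0.2158]
[ 0.40609024 -0.2109225   0.11775289] (array([-5.400e-03,  2.000e-04,  3.225e-01]), np.float64(0.0001))
```

View pics/w8.png

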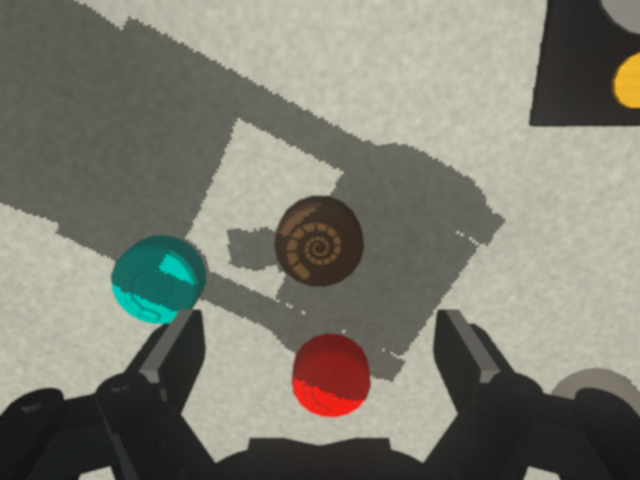

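Dark 54 at (320,240), with turquoise (158,280) and red (331,375) clear of the finger paths. I'll grasp.

Emit:
jog_arm --pt "0.005 0.006 0.1 0 0" --pt "0.005 0.006 0.2 0 0" --pt "0.005 0.006 0.26 0 0" --pt "0.005 0.006 0.3 0 0" --pt "0.005 0.006 0.322 0 0" --pt "0.005 0.006 0.322 0 0" --pt "0.005 0.006 0.322 0 1" --pt "0.005 0.006 0.322 0 1" --pt "0.005 0.006 0.322 0 1" --pt "0.005 0.006 0.322 0 1" --pt "0.005 0.006 0.322 0 1" --pt "0.005 0.006 0.322 0 1"

```text
time_s: 24.9
eef_pos: [0.4081, -0.2104, 0.0229]
orientation: [0.764, 0.646, 0.0, 0.001]
force: [-3.6, 4.4, 13.9]
finger_gap: 0.597
finger_force: 60.4
```

Emit:
jog_arm --pt "0 0 0 0 1" --pt "0 0 0 0 1" --pt "0 0 0 0 1"

```text
time_s: 25.15
eef_pos: [0.4081, -0.2104, 0.0229]
orientation: [0.764, 0.646, 0.0, 0.001]
force: [-2.9, 4.2, 14.6]
finger_gap: 0.597
finger_force: 60.4
```

Emit:
jog_arm --pt "0 0 -0.03 0 1" --pt "0 0 -0.08 0 1" --pt "0 0 -0.15 0 1" --pt "0 0 -0.22 0 1" --pt "0 0 -0.27 0 1" --pt "0 0 -0.28 0 1" --pt "0 0 -0.28 0 1" --pt "0 0 -0.28 0 1"

```text
time_s: 25.82
eef_pos: [0.4074, -0.2101, 0.1051]
orientation: [0.764, 0.646, 0.0, -0.0]
force: [0.4, -0.2, -2.6]
finger_gap: 0.599
finger_force: 63.9
```

```bash
python3 -c "
from h import *
o=bot.get_obs();bot.snapshot('wrist');wfind('fossil_54_center',o['eef_pos'][2]+.005)
print(o['eef_pos'],inc(P['b'],.107,ydir))"
```

```text
fossil_54_center 0.94 [ 97. 242. 197. 337.] [ 0.3554 -0.1807]
fossil_54_center 0.76 [249. 252. 391. 398.] [ 0.4105 -0.2038]
fossil_54_center 0.68 [288. 381. 371. 433.] [ 0.4081 -0.239 ]
[ 0.40735729 -0.21007383  0.10507192] (array([ 1.0949,  0.5917, -0.0083]), np.float64(-0.0002))
```

Emit:
jog_arm --pt "0.07 0.04 0 0 1" --pt "0.17 0.1 0 0 1" --pt "0.28 0.16 0 0 1" --pt "0.39 0.22 0 0 1" --pt "0.5 0.28 0 0 1" --pt "0.61 0.34 0 0 1" --pt "0.71 0.4 0 0 1" --pt "0.81 0.45 0 0 1" --pt "0.89 0.49 0 0 1" --pt "0.95 0.52 0 0 1" --pt "0.98 0.54 0 0 1" --pt "1.0 0.55 0 0 1"

```text
time_s: 26.92
eef_pos: [0.6203, 0.0591, 0.1043]
orientation: [0.763, 0.646, -0.001, -0.001]
force: [-0.0, 0.4, -2.0]
finger_gap: 0.597
finger_force: 63.8
```

Emit:
jog_arm --pt "0.04 0.02 0 0 1" --pt "0.083 0.042 0 0 1" --pt "0.083 0.042 0 0 1" --pt "0.083 0.042 0 0 1"

```text
time_s: 27.25
eef_pos: [0.6366, 0.0806, 0.1052]
orientation: [0.764, 0.646, -0.0, -0.0]
force: [-0.1, -0.5, -1.7]
finger_gap: 0.6
finger_force: 63.9
```

```bash
python3 -c "
from h import *
o=bot.get_obs();bot.snapshot('wrist');wfind('fossil_54_center',o['eef_pos'][2]+.005);wfind('pad_a',.01)
print(o['eef_pos'],inc(P['b'],.0335,ydir))"
```

```text
fossil_54_center 0.88 [248. 251. 390. 396.] [0.6394 0.0861]
pad_a 0.96 [245.   0. 389. 120.] [0.6542 0.1785]
pad_a 0.82 [266. 374. 370. 398.] [ 0.6207 -0.0204]
pad_a 0.61 [274. 420. 357. 443.] [ 0.612  -0.0587]
[0.63658103 0.08059762 0.10518729] (array([ 0.0151, -0.0012,  0.24  ]), np.float64(-0.0004))
```

Emit:
jog_arm --pt "0 0 0.05 0 1" --pt "0 0 0.11 0 1" --pt "0 0 0.16 0 1" --pt "0 0 0.19 0 1" --pt "0 0 0.21 0 1" --pt "0 0 0.22 0 1" --pt "0 0 0.226 0 1" --pt "0 0 0.232 0 1" --pt "0 0 0.236 0 1" --pt "0 0 0.24 0 1" --pt "0 0 0.24 0 1" --pt "0 0 0.24 0 1"

```text
time_s: 28.4
eef_pos: [0.6367, 0.0807, 0.0337]
orientation: [0.764, 0.646, 0.0, 0.0]
force: [-1.4, 0.1, -1.5]
finger_gap: 0.599
finger_force: 63.8
```

Emit:
jog_arm --pt "0 0 0.003 0 1" --pt "0 0 0.005 0 1" --pt "0 0 0.005 0 1"

```text
time_s: 28.65
eef_pos: [0.6368, 0.0807, 0.033]
orientation: [0.764, 0.646, 0.0, 0.0]
force: [-4.5, -0.4, 9.4]
finger_gap: 0.596
finger_force: 65.0
```

Emit:
jog_arm --pt "0 0 0 0 0.2" --pt "0 0 0 0 0" --pt "0 0 0 0 0" --pt "0 0 0 0 0" --pt "0 0 0 0 0" --pt "0 0 0 0 0" --pt "0 0 -0.03 0 0" --pt "0 0 -0.1 0 0" --pt "0 0 -0.22 0 0" --pt "0 0 -0.34 0 0" --pt "0 0 -0.4 0 0" --pt "0 0 -0.4 0 0"

```text
time_s: 29.65
eef_pos: [0.6383, 0.0808, 0.158]
orientation: [0.763, 0.646, 0.003, 0.002]
force: [0.7, 0.9, 0.7]
finger_gap: 1.004
finger_force: 0.0
```

Emit:
jog_arm --pt "0 -0.3 -0.1 0 0" --pt "0 -0.7 -0.1 0 0" --pt "0 -0.8 -0.1 0 0" --pt "0 -0.8 -0.1 0 0" --pt "0 -0.8 -0.1 0 0" --pt "0 -0.8 -0.1 0 0" --pt "0 -0.8 -0.1 0 0" --pt "0 -0.8 -0.1 0 0" --pt "0 -0.8 -0.1 0 0"

```text
time_s: 30.4
eef_pos: [0.4004, 0.1205, 0.1824]
orientation: [0.763, 0.646, 0.0, 0.0]
force: [0.4, -0.6, -1.1]
finger_gap: 1.004
finger_force: 0.0
```

```bash
python3 -c "
from h import *
im=bot.snapshot('top');save('t9',im[110:230,150:430].repeat(2,0).repeat(2,1))
for k,n,p,z in((34,34,'d',.03),(44,44,'c',.033),(54,54,'b',.036),(64,64,'a',.039)):
  for r in bot.find_in('top',f'fossil_{n}_center')[:4]:
    b=r['box'];q=ray('top',[(b[0]+b[2])/2,(b[1]+b[3])/2],z)[:2]
    print(n,round(r['confidence'],2),(q-P[p]).round(4))
print(bot.get_obs()['finger_gap'])"
```

```text
34 0.73 [ 0.0033 -0.0065]
34 0.36 [0.0261 0.1752]
44 0.72 [-0.0027 -0.0027]
54 0.89 [-0.3328 -0.2997]
54 0.81 [-0.2398 -0.3882]
54 0.68 [-0.001  -0.0043]
64 0.72 [-0.0061 -0.0079]
1.0000221600121597
```

View pics/t9.png

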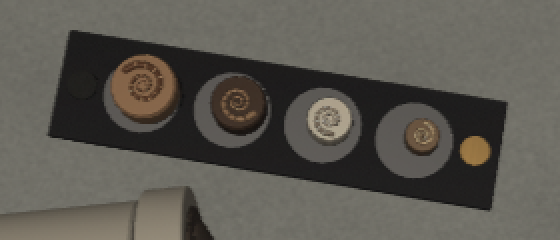

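```bash
python3 -c "
from h import *
for uv,z,p in(((361,177),.031,'d'),((314.5,169),.034,'c'),((269,161.5),.037,'b'),((221.8,152.2),.04,'a')):
  print(p,(ray('top',uv,z)[:2]-P[p]).round(4))"
```

```text
d [ 0.0014 -0.005 ]
c [ 0.0007 -0.0064]
b [-0.0011 -0.0079]
a [ 0.0011 -0.0067]
```

All four are within about 8 mm of their pad centres, well inside the 15 mm limit. They lie flat with spirals up, and the gripper is clear.

```bash
python3 -c "
from station import bot
print(bot.hand_in())"
```

```text
the job is handed in; nothing more can be done
None
```

The job is handed in, with no verdict returned: the fossils are in order 34, 44, 54, 64 mm from the brass disc's end, each within about 8 mm of its pad's centre by the last top view and spiral up. The spray bottle wasn't approached.

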